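# Refit the missing push rivet in the proof press guard

## Robot

A 6-joint arm with a two-finger parallel gripper is mounted at the origin on the work surface. World frame = base frame: x ahead of the robot, y to its left, z up, the work surface at z = 0. Lengths are in mm, angles in degrees, forces in N, time in s.
With the tool pointing down it reaches from about 275 to 725 mm from the base axis. Payload 5.6 kg.
Tool frame: the origin (TCP) lies at the very end of the fingers, on their centre line; the grasp point (between the pads) lies arm.grip_depth behind it (arm.grip_depth is the distance from the TCP to the grasp point, in mm); z points along the fingers, y is the direction in which the jaws open and shut (so a half turn about z gives the same grasp; the last joint's range is limited). The gripper opens to 85 mm and grips with 20 to 120 N. Pads are 22 mm wide; open, the fingers measure 114 mm over their backs; the gripper's body (76 mm by 85 mm) begins 54 mm behind the grasp point. The pads swing forward as they close: fully open they stand 13 mm farther back than shut.
Start: joints at [89.015, 14.616, 6.199, 0, -81.583, -16.306], TCP at [163.454, 525.143, 194.983] pointing down, gripper open.
Joint ranges: [-168.99, 168.99], [-69.2, 112.95], [-62.41, 85.93], [-164.36, 98.24], [-168.68, -3.75], [-174.98, 174.98]. Speed limits (degrees/s): [147.25, 147.25, 180, 180, 180, 180].

## Interface

Orientations are given as [roll, pitch, yaw] about the fixed x, y, z axes, in that order (R = Rz(yaw) Ry(pitch) Rx(roll)).
In Python, from cell import observe, cams, arm, spot_in, trace, pinpoint gives the robot as it stands. The module is installed in compiled form; this text tells all that it offers.
- The arm moves only by the tool apply_moves, never from a script. Its argument "motion" is a list of rows, each a list of 3 entries, a list of its own where there are three numbers: the shift along the tool's x, y, z in mm, then the turn, a rotation vector about the tool's x, y, z in degrees, then the opening in per cent of the stroke, from 0 (shut) to 100 (fully open). A call has exactly 10 rows; each row shifts and turns the commanded pose from where the row before left it, along the tool's axes as they then stand; what a row does not reach is not made up. A row lasts 1/8 s, in which the tool goes at most 62.5 mm and 10.7 degrees, less where a joint would pass 70% of its speed; a pose out of reach is approached as far as the arm can. A call with a gripper value outside its range is refused whole. The fingers move at their own pace and stop on an object; the grip force is fixed at half the most. Time passes only in rows, so rows that do not move let the fingers close, or fill a call up. It gives the time, the measured TCP pose, the force and the opening at its end, in the units of the state.
- observe(): the state, without advancing time (a new reading comes with each control period).
- cams.snapshot(name): name is "scene" or "side" or "wrist"; returns a dict with "pixels" (480x640x3 uint8, red, green, blue), "range_z" (480x640 float32, mm along the optical axis (not along the pixel's ray), 0 where there is no reading), "intrinsics" (3x3 intrinsics, pixels), "rvec" (rotation vector, rad) and "tvec" (3), from world to camera coordinates, as OpenCV has them; the wrist camera has in their place "tool_from_camera" (4x4, takes a point from camera to tool coordinates, whose origin is the TCP and whose axes are the flange's). Camera axes: x right, y down, z forward; pixel columns grow to the right and rows downward; lengths in mm; the calibration is good to about 2 mm. A picture is of the moment at which its call begins: read the wrist's pose just before it.
- arm.close_job(): hands the job in, once; it reports no verdict.
Trained networks look in the newest picture that a camera, given by its name, has taken for a name from the list of things; names that differ only in an ending like _2 or _b are one class to them, and where a whole thing is asked for, a point or a joint stands for the part that bears it (a point fixed in the world has none). Each returns a list of dicts, best first, with "conf" (0 to 1); they miss things now and then, are a little off and sometimes report something else, mostly with a low value. They report only what shows in the picture. A call takes as long as a camera call.
- spot_in(camera, thing): "centre" ([x, y, z] in mm, in world coordinates, good to about 4 mm: the middle of the surface that is visible of it).
- trace(camera, thing): "mask" (480x640 bool, what is visible of it).
- pinpoint(camera, thing): "centre" ([x, y, z] in mm, in world coordinates, good to about 4 mm: a listed point, or the origin of a listed thing).
The state is a dict: "clock": time; "qpos": joint angles; "qd": joint speeds; "tau": joint torques, N m; "tcp_pos": TCP position; "ee_rot": TCP orientation; "force": force on the tool from outside, world axes, zero at the start; "moment": the same for the moment, N m; "opening": opening from 0.0 (shut) to 1.0 (fully open).
Only numpy, scipy, OpenCV 4.12 (cv2) and the standard library are available. Lean on these libraries where they do the work, as an engineer would, in place of code of your own. Each camera call takes 0.05 s, during which the arm holds its last target. There are 200 camera calls.

## Task

One push rivet is missing from the grey gear guard on the front of the proof press. Take the black rivet with the raised centre pin from the wooden block, feed it through the open hole in the guard and feel for the smaller hole in the steel strip below (seldom exactly under it) without driving the pin in early, until the rivet's flange lies flat on the guard; then push the pin flush to lock it, firmly but without forcing it. Leave everything else where it is.

Things in the scene. Friction and masses are not known exactly. Their poses are not given: they have to be found in the camera images.
- rivet: the unset push rivet, black plastic, 22 g, head up in one of the block's three holes. Origin: centre of the underside of its flange; z up along the rivet. Flange: disc 30 mm across, 5 mm thick, above the origin. Barrel with four split legs: 8.5 mm diameter, 26 mm long, below the origin; pushing the centre pin down spreads the legs. Take it by the pin's cap, finger ends just above the flange
- rivet_pin (a joint): how far the rivet's centre pin is pushed in, m: 0 fully raised (starts at 0 to 0.001), 0.011 cap flush with the flange's top, a hard stop. It slides against a steady friction of about 12 N and stays where it is left, so pushing the rivet down by its cap with more than that drives the pin in early. Pushing it home takes that 12 N; beyond 30 N on the guard is forcing it
- pin_top (a point): centre of the top face of the rivet's pin cap: a round cap 15 mm across, 4 mm thick, on a 6 mm shank. Unset it is 16 mm above the rivet's origin, 11 mm above the flange's top, with a 7 mm gap between cap and flange; flush it is 5 mm above the origin, level with the flange
- rivet_tip (a point): centre of the foot of the rivet's barrel, 26 mm below its origin; the foot is flat, 7.8 mm across, with a 0.35 mm chamfer
- guard: the gear guard, fixed, a flat grey plastic cover 130 mm (x) by 336 mm (y), 4 mm thick, on top of the press's front, with four set black rivet heads (30 mm, 5 mm high). Origin: centre of its underside; z up, x away from the robot, y to its left. Its top is 85 mm above the bench. A thin cover: it springs down by 2 to 3 mm under a firm push and comes back
- guard_hole (a point): centre of the guard's open hole, 20 mm wide, at its top face, front left corner. A fixed 6 mm steel strip lies under it, its top 8 mm below the guard's top, with a 10 mm hole (0.3 mm chamfer) whose centre is up to 3.6 mm off this one in the guard's x and up to 3.6 mm in y, different each time; over 50 mm free below. A foot that misses rests on the strip; else the flange comes to the guard
- rack: the fixed wooden block that holds the rivets, 46 mm (x) by 160 mm (y) by 38 mm high, with three 11 mm holes, 31 mm deep, on its y axis at -55, 0 and 55 mm. Origin: centre of its underside; the rivets' flanges rest on its top
- spent_rivet: a used black rivet, the same size but with its pin flush, in the block; leave it there. Origin: centre of the flange's underside
- red_rivet: a red rivet of the same size with a raised pin, in the block; leave it there. Origin: centre of the flange's underside
- ink_jar: black jar of ink with a red label, 68 mm diameter, 62 mm high; leave it. Origin: centre of its underside
- tape: roll of green tape lying flat, 100 mm diameter, 22 mm high; leave it. Origin: centre of its underside
- brayer: hand ink roller lying on the bench, 210 mm long, roller 100 mm wide and 34 mm thick; leave it. Origin: on the bench under its frame
- screwdriver: screwdriver with a red handle, 190 mm long, lying on the bench; leave it
- comp_stick: steel composing stick, a flat tray 200 mm by 50 mm, 18 mm high; leave it. Origin: centre of its underside

How it is judged (in metres and radians):
On the way, in this order (a step that is already met when the one before it is completed fails the run):
1. the rivet is seated in the guard and strip, flange flat on the guard, with its pin still up (z of rivet in the frame of guard_hole below 0.0015 m and horizontal distance between rivet and guard_hole below 0.007 m and angle between rivet's own z axis and vertical below 0.08 rad and value of joint rivet_pin below 0.004 m), for 0.2 s.
2. the pin is pushed flush (value of joint rivet_pin above 0.01 m), for 0.2 s.
At the end, for the whole second after the job is handed in: the rivet stands at rest in the guard's open hole, upright within 0.08 rad, its flange within 1.5 mm of flat on the guard, and its pin is within 1 mm of flush (value of joint rivet_pin above 0.01 m and z of rivet in the frame of guard_hole below 0.0015 m and horizontal distance between rivet and guard_hole below 0.007 m and angle between rivet's own z axis and vertical below 0.08 rad and linear speed of rivet below 0.01 m/s); the robot touches nothing.
It fails at once if the pin is driven in (more than 4 mm) before the flange lies on the guard (value of joint rivet_pin above 0.004 m and z of rivet in the frame of guard_hole above 0.0025 m).
It fails at once if the rivet is forced against the guard with more than 30 N (contact force between rivet and guard above 30 N).
It fails at once if the other rivets are disturbed (moved more than 15 mm) (distance of any of spent_rivet, red_rivet from where it was at the start of the episode above 0.015 m).
It fails at once if other things on the bench are pushed away (more than 30 mm) (distance of any of ink_jar, tape, brayer, screwdriver, comp_stick from where it was at the start of the episode above 0.03 m).
It also fails if it takes over 72 s, if anything falls off the work surface, if the arm or the gripper's body presses on something with over 40 N, if the wrist force passes 120 N, or if a joint passes its speed limit or range.

## Working session

There is one attempt and no reset: what is moved stays moved. The work goes in short steps, Python scripts to look and compute and a tool call to move; the robot and the scene stay as the last step left them, time stands still between calls to the robot, and variables do not carry over. Pictures are saved under pics/ and viewed, about 8 in all and at most 12, crops included, and the job is handed in when it is done.

Besides the shell and the picture viewer there is one more tool, called after "Emit:" by a JSON object that holds its "api" and its "payload", one argument or row to a line. apply_moves: Moves the arm, as the interface text tells. Its arguments: {"type":"object","properties":{"motion":{"type":"array","items":{"type":"array"}}},"required":["motion"]}

```bash
mkdir -p pics; cat > h.py <<'E'
from cell import observe, cams, arm, spot_in, trace, pinpoint
import numpy as np, cv2
from scipy.spatial.transform import Rotation as R
np.set_printoptions(precision=1,suppress=True)
def snap(name,fn=None,crop=None,scale=1):
    o=observe(); s=cams.snapshot(name)
    if name=="wrist":
        T=np.eye(4);T[:3,:3]=R.from_euler('xyz',o['ee_rot'],degrees=True).as_matrix();T[:3,3]=o['tcp_pos']
        s['W']=T@s['tool_from_camera']
    else:
        M=np.eye(4);M[:3,:3]=cv2.Rodrigues(np.array(s['rvec'],float))[0];M[:3,3]=np.ravel(s['tvec']);s['W']=np.linalg.inv(M)
    if fn:
        im=s['pixels'][...,::-1]
        if crop: im=im[crop[1]:crop[3],crop[0]:crop[2]]
        cv2.imwrite('pics/'+fn,cv2.resize(im,None,fx=scale,fy=scale,interpolation=cv2.INTER_CUBIC))
    return s
def cloud(s):
    z=s['range_z'];K=np.array(s['intrinsics']);v,u=np.mgrid[:480,:640]
    P=np.stack([(u-K[0,2])/K[0,0]*z,(v-K[1,2])/K[1,1]*z,z],-1)@s['W'][:3,:3].T+s['W'][:3,3]
    P[z<=0]=np.nan
    return P
def onplane(s,u,v,zw):
    K=np.array(s['intrinsics']);d=s['W'][:3,:3]@np.array([(u-K[0,2])/K[0,0],(v-K[1,2])/K[1,1],1]);c=s['W'][:3,3]
    return c+d*(zw-c[2])/d[2]
def proj(s,p):
    q=np.linalg.inv(s['W'])@np.append(p,1);k=np.array(s['intrinsics'])@q[:3];return k[:2]/k[2]
E
python3 - <<'E'
from h import *
o=observe();print(o,arm.grip_depth)
for c in("scene","side"):
    s=snap(c,c+"1.png")
    for t in("rivet","pin_top","guard_hole","guard","rack","red_rivet","spent_rivet","ink_jar"):
        print(c,t,[(np.round(d['centre'],1),round(d['conf'],2),np.round(proj(s,d['centre']))) for d in pinpoint(c,t)[:3]])
E
```

```text
{'clock': 0.0, 'qpos': array([ 89. ,  14.7,   6.1,  -0. , -81.6, -16.3]), 'qd': array([-0.1, -0. , -0. , -0. ,  0. , -0.1]), 'tau': array([  0. , -38.7,  23.8,   5.4,  -0. ,   0. ]), 'tcp_pos': array([163.3, 524.6, 194.1]), 'ee_rot': array([179.9,  -0. , -17.3]), 'force': array([-0.3, -0.6, -0. ]), 'moment': array([ 0.,  0., -0.]), 'opening': 0.9986308455009933} 18.700000000000003
scene rivet [(array([501.3, 330.7,  38.3]), 0.58, array([492., 285.]))]
scene pin_top [(array([501.7, 334.2,  55.1]), 0.48, array([496., 280.]))]
scene guard_hole [(array([501.4, -41.7,  81. ]), 0.68, array([295., 243.]))]
scene guard [(array([ 534.5, -149. ,   80.7]), 0.84, array([235., 249.]))]
scene rack [(array([490.7, 274.5,   0.8]), 0.74, array([456., 287.])), (array([361.7,  31.4,  -3.3]), 0.22, array([343., 223.]))]
scene red_rivet [(array([490.7, 276.4,  38.2]), 0.73, array([462., 276.]))]
scene spent_rivet [(array([480.2, 223.6,  35.4]), 0.53, array([433., 269.]))]
scene ink_jar [(array([640.4, 324.5,   0.3]), 0.59, array([486., 362.]))]
side rivet [(array([499.1, 331.2,  37.3]), 0.55, array([234., 180.]))]
side pin_top [(array([499.5, 326.8,  51.2]), 0.55, array([235., 176.])), (array([ 537.8, -145.5,   84.7]), 0.45, array([402., 254.]))]
side guard_hole [(array([498.6, -43.4,  79.9]), 0.69, array([347., 239.]))]
side guard [(array([ 534. , -146.5,   83.6]), 0.75, array([401., 256.]))]
side rack [(array([493. , 275.2,   2.4]), 0.96, array([247., 204.])), (array([481.7, 222.5,  40.3]), 0.6, array([256., 201.]))]
side red_rivet [(array([487.9, 275.6,  36.4]), 0.46, array([244., 192.]))]
side spent_rivet [(array([480.6, 221.8,  38.9]), 0.55, array([256., 202.]))]
side ink_jar [(array([634.7, 320. ,   1.9]), 0.81, array([285., 177.]))]
```

View pics/scene1.png

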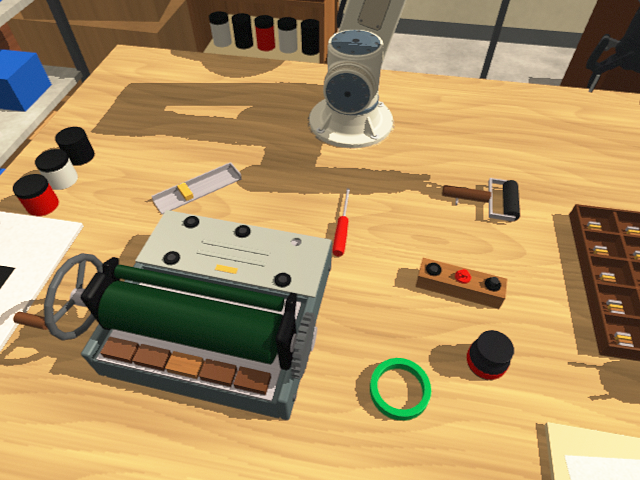

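View pics/side1.png

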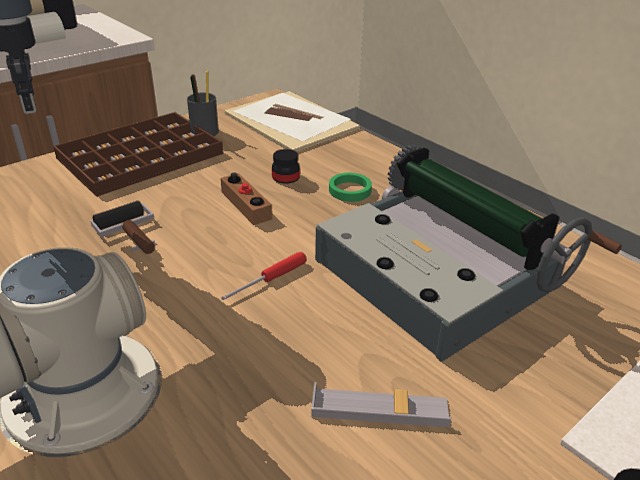

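Scene: the rack is at about (460,280). The right-hand black rivet (492,285) is the target, the left one (433,269) looks flush, and the open hole is at (295,242). Next I move over the rack for a wrist view.

Emit:
{"api": "apply_moves", "payload": {
  "motion": [
    [[38.6, -17.8, 0], [0, 0, 8.32], 100],
    [[38.6, -17.8, 0], [0, 0, 8.32], 100],
    [[38.6, -17.8, 0], [0, 0, 8.32], 100],
    [[38.6, -17.8, 0], [0, 0, 8.32], 100],
    [[38.6, -17.8, 0], [0, 0, 8.32], 100],
    [[38.6, -17.8, 0], [0, 0, 8.32], 100],
    [[38.6, -17.8, 0], [0, 0, 8.32], 100],
    [[38.6, -17.8, 0], [0, 0, 8.32], 100],
    [[38.6, -17.8, 0], [0, 0, 8.32], 100],
    [[38.6, -17.8, 0], [0, 0, 8.32], 100]
  ]
}}

```text
clock: 2.15
tcp_pos: [501.2, 329.5, 194.7]
ee_rot: [180.0, -0.0, -100.8]
force: [1.3, -0.0, -0.4]
opening: 1.003
```

```bash
python3 - <<'E'
from h import *
s=snap("wrist","w1.png")
o=observe();print(o['tcp_pos'],o['ee_rot'],o['force'])
P=cloud(s);np.save('w1.npy',P)
for t in("rivet","pin_top","red_rivet","spent_rivet"):
    print(t,[(np.round(d['centre'],1),round(d['conf'],2),np.round(proj(s,d['centre']))) for d in pinpoint("wrist",t)[:3]])
# high points by z
m=(P[...,2]>48)&(P[...,2]<70)&(np.hypot(P[...,0]-495,P[...,1]-300)<130)
n,l,st,c=cv2.connectedComponentsWithStats(m.astype(np.uint8))
for i in range(1,n):
    if st[i,4]>60: 
        q=P[l==i];print(st[i],c[i],q.mean(0),q.min(0),q.max(0))
E
```

```text
[502.7 325.3 195.4] [-179.9   -0.1 -101.3] [ 0.5 -2.9  1.1]
rivet [(array([501.2, 333.1,  41.6]), 0.85, array([316., 219.])), (array([496.7, 332.7,  14. ]), 0.44, array([321., 212.]))]
pin_top [(array([501.2, 330.8,  53.1]), 0.75, array([316., 220.])), (array([484.8, 224.6,  40.2]), 0.64, array([311.,  93.]))]
red_rivet [(array([491.5, 277.2,  39. ]), 0.7, array([315., 157.]))]
spent_rivet [(array([486. , 226.2,  38.6]), 0.63, array([310.,  96.]))]
[308 148  18  18 234] [316.5 156.3] [490.1 276.4  53.2] [483.1 269.3  50.5] [497.2 283.6  55.4]
[169 206  32  53 917] [186.3 229.8] [615.8 317.2  59. ] [608.1 295.   48. ] [624.9 342.9  63.5]
[312 211  16  16 210] [319.3 218.7] [497.9 330.6  52.9] [490.8 323.6  49.2] [504.9 337.8  54.7]
```

View pics/w1.png

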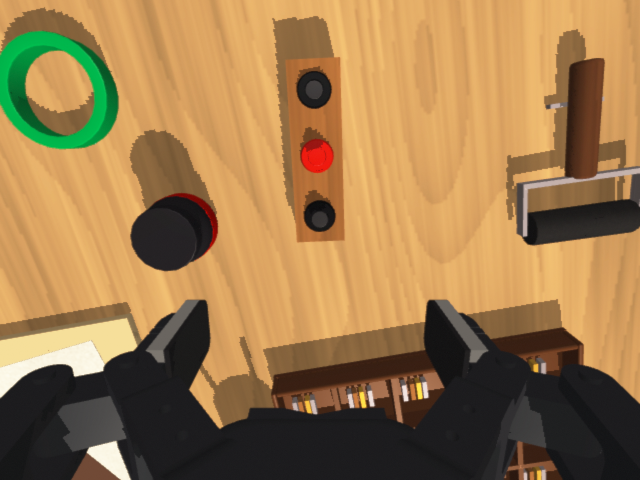

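Wrist view: spent rivet (314,90) flat, red (316,156), target black with its raised cap (319,217), cap top z≈53, at about (498,331). I'll descend for a closer measurement.

Emit:
{"api": "apply_moves", "payload": {
  "motion": [
    [[0, 0, 13], [0, 0, 0], 100],
    [[0, 0, 13], [0, 0, 0], 100],
    [[0, 0, 13], [0, 0, -1], 100],
    [[0, 0, 13], [0, 0, -1], 80],
    [[0, 0, 13], [0, 0, 0], 60],
    [[0, 0, 0], [0, 0, 0], 60],
    [[0, 0, 0], [0, 0, 0], 60],
    [[0, 0, 0], [0, 0, 0], 60],
    [[0, 0, 0], [0, 0, 0], 60],
    [[0, 0, 0], [0, 0, 0], 60]
  ]
}}

```text
clock: 3.65
tcp_pos: [500.6, 330.9, 130.2]
ee_rot: [-180.0, 0.0, -98.5]
force: [-0.6, -0.6, -0.4]
opening: 0.599
```

```bash
python3 - <<'E'
from h import *
for k in range(2):
    o=observe();print(o['tcp_pos'],o['ee_rot'],o['force'],o['opening'])
    s=snap("wrist","w2.png")
    P=cloud(s)
    m=(P[...,2]>48)&(P[...,2]<70)&(np.hypot(P[...,0]-495,P[...,1]-305)<80)
    n,l,st,c=cv2.connectedComponentsWithStats(m.astype(np.uint8))
    for i in range(1,n):
        if st[i,4]>60: 
            q=P[l==i];print(st[i],c[i],q.mean(0),q.min(0),q.max(0), onplane(s,*c[i],54))
print([(np.round(d['centre'],1),round(d['conf'],2)) for d in pinpoint("wrist","pin_top")[:3]])
E
```

```text
[500.6 330.9 130.2] [-180.     0.   -98.5] [-0.6 -0.6 -0.4] 0.5988704950557521
[308 149  22  22 367] [318.3 159.6] [490.2 276.5  53.1] [483.  269.3  49.9] [497.4 283.9  55. ] [490.2 276.4  54. ]
[309 227  20  20 324] [318.6 236.4] [498.  330.6  52.8] [490.9 323.7  48.8] [505.2 338.   54.7] [498.  330.3  54. ]
[500.5 330.8 130.2] [-180.     0.   -98.5] [-1.  -0.4 -0.1] 0.6002339989641249
[308 149  22  22 367] [318.3 159.7] [490.1 276.5  53.1] [483.  269.3  50.4] [497.3 283.9  55.1] [490.1 276.5  54. ]
[309 227  20  20 322] [318.5 236.4] [498.  330.6  52.9] [490.9 323.6  49.3] [505.1 338.2  54.6] [497.9 330.3  54. ]
[(array([636.9, 325.1,   6.6]), 0.64), (array([500.5, 332.3,  51.9]), 0.54)]
```

View pics/w2.png

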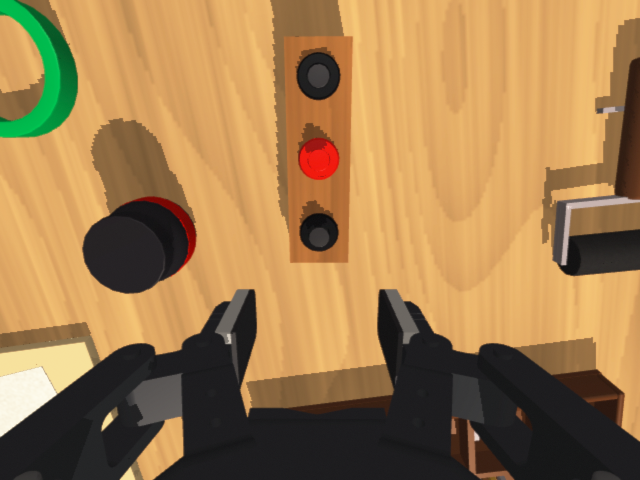

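Fingers at columns 255/378 straddle the target cap (318,233). I'll check the hand-camera calibration against the fingertips themselves.

```bash
python3 - <<'E'
from h import *
s=snap("wrist");T=np.array(s['tool_from_camera']);print(T)
z=s['range_z'];K=np.array(s['intrinsics']);print(K[0])
v,u=np.mgrid[:480,:640]
P=np.stack([(u-K[0,2])/K[0,0]*z,(v-K[1,2])/K[1,1]*z,z],-1)@T[:3,:3].T+T[:3,3]
for r in(300,320,340):
    w=[c for c in range(200,440) if abs(P[r,c,2])<40 and z[r,c]>0]
    a=np.array([c for c in w if c<317]);b=np.array([c for c in w if c>317])
    print(r,a.max(),b.min(),P[r,a.max()],P[r,b.min()])
E
```

```text
[[  -0.    -1.    -0.3   70.9]
 [   1.    -0.    -0.     1.2]
 [   0.    -0.3    1.  -178. ]
 [   0.     0.     0.     1. ]]
[363.7   0.  316.6]
300 255 378 [  4.9 -24.7 -38.5] [  5.   26.8 -38.6]
320 256 377 [ -3.9 -24.5 -39.5] [ -3.9  26.6 -39.5]Traceback (most recent call last):
  File "<stdin>", line 9, in <module>
    return umr_maximum(a, axis, None, out, keepdims, initial, where)
ValueError: zero-size array to reduction operation maximum which has no identity
```

Emit:
{"api": "apply_moves", "payload": {
  "motion": [
    [[0.7, 1.5, 12], [0, 0, 0], 60],
    [[0, 0, 12], [0, 0, 0], 60],
    [[0, 0, 12], [0, 0, 0], 60],
    [[0, 0, 12], [0, 0, 0], 60],
    [[0, 0, 12], [0, 0, 0], 60],
    [[0, 0, 12], [0, 0, 0], 50],
    [[0, 0, 8], [0, 0, 0], 45],
    [[0, 0, 4.8], [0, 0, 0], 40],
    [[0, 0, 0], [0, 0, 0], 35],
    [[0, 0, 0], [0, 0, 0], 30]
  ]
}}

```text
clock: 5.1
tcp_pos: [499.2, 330.5, 45.7]
ee_rot: [-180.0, 0.0, -98.5]
force: [0.3, -0.0, 0.2]
opening: 0.304
```

Emit:
{"api": "apply_moves", "payload": {
  "motion": [
    [[0, 0, 0], [0, 0, 0], 25],
    [[0, 0, 0], [0, 0, 0], 20],
    [[0, 0, 0], [0, 0, 0], 15],
    [[0, 0, 0], [0, 0, 0], 10],
    [[0, 0, 0], [0, 0, 0], 5],
    [[0, 0, 0], [0, 0, 0], 0],
    [[0, 0, 0], [0, 0, 0], 0],
    [[0, 0, 0], [0, 0, 0], 0],
    [[0, 0, 0], [0, 0, 0], 0],
    [[0, 0, 0], [0, 0, 0], 0]
  ]
}}

```text
clock: 6.35
tcp_pos: [498.9, 330.3, 45.2]
ee_rot: [-180.0, 0.0, -98.5]
force: [-0.1, 0.3, -0.3]
opening: -0.0
```

```bash
python3 - <<'E'
from h import *
print(observe())
s=snap("wrist","w3.png",(200,180,440,400),2.5)
E
```

```text
{'clock': 6.35, 'qpos': array([ 48.5,  24.8,  -1.4,   0. , -63.8, -57. ]), 'qd': array([ 0. ,  0. , -0. ,  0.1,  0.1, -0.1]), 'tau': array([  0. , -46.3,  21.6,   4.9,  -0. ,   0. ]), 'tcp_pos': array([498.9, 330.3,  45.2]), 'ee_rot': array([-180. ,    0. ,  -98.5]), 'force': array([-0.1,  0.3, -0.3]), 'moment': array([-0.1, -0. , -0. ]), 'opening': -0.0002983354245147673}
```

View pics/w3.png

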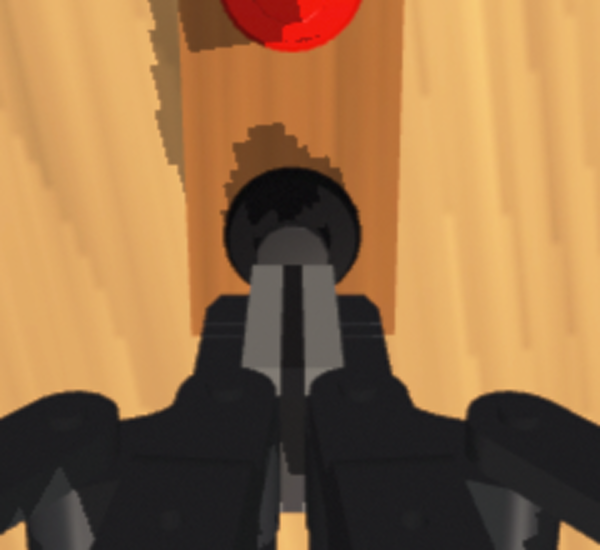

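The fingers shut fully (opening 0), and the cap's front edge shows ahead of the pads at crop (290,240). So the cap isn't held. I'll measure where it is relative to the pads.

```bash
python3 - <<'E'
from h import *
np.set_printoptions(precision=2,suppress=True)
s=snap("wrist");T=np.array(s['tool_from_camera']);print(T,s['intrinsics'])
z=s['range_z'];K=np.array(s['intrinsics'])
v,u=np.mgrid[:480,:640]
P=np.stack([(u-K[0,2])/K[0,0]*z,(v-K[1,2])/K[1,1]*z,z],-1)@T[:3,:3].T+T[:3,3]
for r in range(244,330,3): print(r,P[r,316].round(1),P[r,308].round(1), P[r,326].round(1))
Pw=cloud(s); m=(Pw[...,2]>49)&(Pw[...,2]<58)&(np.hypot(Pw[...,0]-498,Pw[...,1]-330)<30)
print(m.sum(),Pw[m].mean(0) if m.any() else'')
f=(Pw[...,2]>41)&(Pw[...,2]<47)&(np.hypot(Pw[...,0]-498,Pw[...,1]-330)<25)
print(f.sum(),Pw[f].mean(0),Pw[f].min(0),Pw[f].max(0))
E
```

```text
[[  -0.     -0.96   -0.28   70.91]
 [   1.     -0.     -0.      1.17]
 [   0.     -0.28    0.96 -178.02]
 [   0.      0.      0.      1.  ]] [[363.66   0.   316.6 ]
 [  0.   363.66 240.5 ]
 [  0.     0.     1.  ]]
244 [15.2  0.8  9.1] [15.6 -3.5  7.7] [15.7  6.1  7.3]
247 [14.1  0.8  7.2] [13.9 -3.5  8. ] [13.7  6.1  8.6]
250 [13.2  0.8  4.8] [12.9 -3.4  5.6] [12.9  6.1  5.8]
253 [11.9  0.8  3.7] [12.3 -3.4  2.5] [11.7  6.1  4.2]
256 [10.6  0.8  2.5] [10.3 -3.4  3.3] [10.4  6.   3.2]
259 [8.6 0.8 3.5] [ 8.6 -3.4  3.7] [8.5 6.1 3.7]
262 [5.8 0.8 6.7] [ 7.4 -3.4  2.2] [7.  6.1 3.5]
265 [3.8 0.8 7.6] [ 3.9 -3.5  7.1] [4.1 6.2 6.7]
268 [ 7.   0.8 -5.6] [ 2.3 -3.6  7. ] [2.1 6.2 7.4]
271 [ 6.4  0.8 -8.5] [ 5.  -3.3 -4.6] [0.4 6.2 7.3]
274 [ 4.6  0.8 -7.8] [ 4.6 -3.2 -7.9] [ 4.2  5.8 -6.9]
277 [ 3.3  0.8 -8.6] [ 3.2 -3.2 -8.4] [ 3.5  5.8 -9.3]
280 [ 1.3  0.8 -7.8] [ 1.  -3.2 -7. ] [ 1.4  5.8 -7.9]
283 [-0.1  0.8 -8.3] [-0.2 -3.2 -8. ] [-0.3  5.8 -7.7]
286 [ 11.9   0.9 -40.1] [ 11.6  -2.4 -39.3] [ 12.2   4.9 -40.7]
289 [ 12.3   0.9 -43.9] [ 11.7  -2.4 -42.7] [ 12.1   4.9 -43.5]
292 [ 11.9  
[... 219 characters left out ...]
4.1] [ 11.6   4.6 -53.4]
304 [ 11.4   0.9 -55.7] [ 11.6  -2.  -56. ] [ 12.1   4.5 -57.2]
307 [ 11.3   0.9 -57.8] [ 11.7  -2.  -58.8] [ 11.7   4.5 -58.6]
310 [ 11.7   0.9 -61. ] [ 11.8  -1.9 -61.2] [ 11.7   4.4 -61. ]
313 [ 12.2   0.9 -64.2] [ 11.8  -1.9 -63.5] [ 11.9   4.4 -63.6]
316 [ 11.4   0.9 -65. ] [ 11.8  -1.8 -65.7] [ 12.1   4.3 -66.2]
319 [ 12.    0.9 -68.2] [ 11.5  -1.8 -67.3] [ 11.9   4.3 -68. ]
322 [ 11.4   0.9 -69.1] [ 11.6  -1.7 -69.6] [ 12.    4.2 -70.2]
325 [ 12.1   0.9 -72.4] [ 11.7  -1.7 -71.7] [ 11.6   4.2 -71.5]
328 [ 11.1   0.9 -72.5] [ 10.9  -1.7 -72.3] [ 11.3   4.2 -72.8]
424 [497.54 327.99  52.69]
974 [497.29 326.66  42.04] [483.66 316.51  41.01] [512.11 341.98  43.71]
```

Range data says the finger ends are at tool z≈−39, well above the cap top (−8), so the jaws closed above the cap. I'll check that from the side before going lower.

```bash
python3 - <<'E'
from h import *
s=snap("side","s2.png",(160,90,320,230),5)
P=cloud(s);o=observe()
print(proj(s,o['tcp_pos']),(proj(s,o['tcp_pos'])-[160,90])*5, (proj(s,o['tcp_pos']+[0,0,39])-[160,90])*5)
E
```

```text
[233.8 177.4] [369.1 436.9] [363.6 360.2]
```

View pics/s2.png

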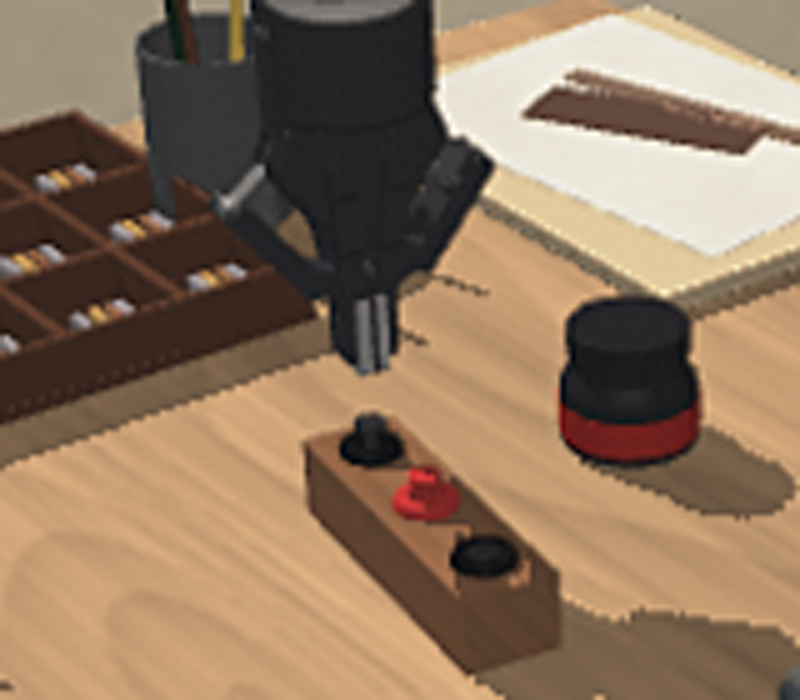

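The side view confirms it: the finger ends at crop (370,373) are well above the cap top (370,415), so the reported TCP lies some 30+ mm beyond the real finger ends. I'll open a little, go down part way and feel for the flange.

Emit:
{"api": "apply_moves", "payload": {
  "motion": [
    [[0, 0, 0], [0, 0, 0], 28],
    [[0, 0, 0], [0, 0, 0], 28],
    [[0, 0, 0], [0, 0, 0], 28],
    [[0, 0, 5], [0, 0, 0], 28],
    [[0, 0, 6], [0, 0, 0], 28],
    [[0, 0, 6], [0, 0, 0], 28],
    [[0, 0, 6], [0, 0, 0], 28],
    [[0, 0, 4], [0, 0, 0], 28],
    [[0, 0, 0], [0, 0, 0], 28],
    [[0, 0, 0], [0, 0, 0], 28]
  ]
}}

```text
clock: 7.75
tcp_pos: [499.0, 330.4, 18.4]
ee_rot: [-180.0, 0.0, -98.5]
force: [0.2, -0.2, 0.3]
opening: 0.278
```

```bash
python3 - <<'E'
from h import *
o=observe();print(o['tcp_pos'],o['force'],o['opening'])
s=snap("side","s3.png",(200,140,270,192),8)
s=snap("wrist","w4.png",(240,210,400,330),3)
a=cv2.imread('pics/s3.png');b=cv2.imread('pics/w4.png')
b=cv2.resize(b,(480,360));a=cv2.resize(a,(300,223*1)); c=np.zeros((360,780,3),np.uint8);c[:,:480]=b;c[:223,480:]=a;cv2.imwrite('pics/c4.png',c)
E
```

```text
[499.  330.4  18.4] [ 0.2 -0.2  0.3] 0.2783864652146865
```

View pics/c4.png

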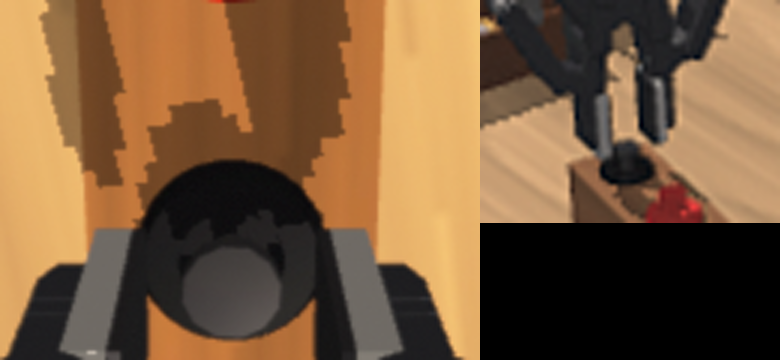

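The pads straddle the cap symmetrically (crop 147/315, cap centre 232), with the finger ends near cap-top height. I'll go down gently to touch the flange.

Emit:
{"api": "apply_moves", "payload": {
  "motion": [
    [[0, 0, 1], [0, 0, 0], 28],
    [[0, 0, 1], [0, 0, 0], 28],
    [[0, 0, 1], [0, 0, 0], 28],
    [[0, 0, 1], [0, 0, 0], 28],
    [[0, 0, 1], [0, 0, 0], 28],
    [[0, 0, 1], [0, 0, 0], 28],
    [[0, 0, 0.5], [0, 0, 0], 28],
    [[0, 0, 0.5], [0, 0, 0], 28],
    [[0, 0, 0], [0, 0, 0], 28],
    [[0, 0, 0], [0, 0, 0], 28]
  ]
}}

```text
clock: 9.1
tcp_pos: [498.9, 330.3, 11.2]
ee_rot: [-180.0, 0.0, -98.5]
force: [1.1, -0.0, -0.6]
opening: 0.278
```

```bash
python3 - <<'E'
from h import *
s=snap("wrist");T=np.array(s['tool_from_camera'])
z=s['range_z'];K=np.array(s['intrinsics'])
v,u=np.mgrid[:480,:640]
P=np.stack([(u-K[0,2])/K[0,0]*z,(v-K[1,2])/K[1,1]*z,z],-1)@T[:3,:3].T+T[:3,3]
for r in range(270,345,5): print(r,[P[r,c].round(0).tolist() for c in(272,280,288,294,317,340,346,352)])
E
```

```text
270 [[13.0, -19.0, -25.0], [13.0, -15.0, -26.0], [14.0, -12.0, -26.0], [14.0, -9.0, -27.0], [14.0, 1.0, -27.0], [13.0, 12.0, -25.0], [14.0, 14.0, -26.0], [14.0, 17.0, -27.0]]
275 [[11.0, -19.0, -26.0], [11.0, -15.0, -26.0], [10.0, -12.0, -24.0], [11.0, -9.0, -26.0], [13.0, 1.0, -31.0], [11.0, 12.0, -26.0], [11.0, 14.0, -26.0], [11.0, 17.0, -25.0]]
280 [[9.0, -19.0, -26.0], [9.0, -15.0, -26.0], [9.0, -12.0, -26.0], [10.0, -9.0, -29.0], [11.0, 1.0, -30.0], [10.0, 11.0, -29.0], [8.0, 14.0, -25.0], [8.0, 17.0, -25.0]]
285 [[6.0, -19.0, -25.0], [6.0, -15.0, -25.0], [7.0, -12.0, -28.0], [8.0, -9.0, -30.0], [9.0, 1.0, -31.0], [8.0, 11.0, -31.0], [6.0, 14.0, -26.0], [6.0, 17.0, -26.0]]
290 [[12.0, -17.0, -44.0], [71.0, 1.0, -178.0], [9.0, -11.0, -38.0], [6.0, -9.0, -31.0], [4.0, 1.0, -26.0], [6.0, 11.0, -30.0], [11.0, 13.0, -42.0], [11.0, 15.0, -43.0]]
295 [[12.0, -16.0, -48.0], [12.0, -13.0, -49.0], [7.0, -11.0, -38.0], [4.0, -9.0, -32.0], [2.0, 1.0, -28.0], [3.0, 11.0, -30.0], [9.0, 13.0, -43.0], [12.0, 15.0, -49.0]]
300 [[12.0, -16.0, -54.0], [11.0, -13.0, -52.0], [5.0, -11.0, -38.0], [1.
[... 793 characters left out ...]
[[12.0, -13.0, -72.0], [11.0, -11.0, -70.0], [-6.0, -11.0, -41.0], [-13.0, -9.0, -26.0], [-5.0, 1.0, -41.0], [-14.0, 12.0, -26.0], [-2.0, 13.0, -46.0], [9.0, 13.0, -68.0]]
330 [[11.0, -13.0, -73.0], [10.0, -11.0, -72.0], [-7.0, -11.0, -42.0], [-16.0, -10.0, -26.0], [-7.0, 1.0, -42.0], [-17.0, 12.0, -26.0], [-5.0, 13.0, -46.0], [8.0, 13.0, -68.0]]
335 [[9.0, -13.0, -73.0], [9.0, -11.0, -73.0], [-9.0, -11.0, -43.0], [-18.0, -9.0, -27.0], [-19.0, 1.0, -26.0], [-18.0, 12.0, -27.0], [-7.0, 13.0, -46.0], [7.0, 13.0, -69.0]]
340 [[8.0, -13.0, -75.0], [6.0, -11.0, -71.0], [-22.0, -12.0, -26.0], [-21.0, -10.0, -26.0], [-22.0, 1.0, -25.0], [-22.0, 12.0, -26.0], [-8.0, 13.0, -48.0], [4.0, 13.0, -69.0]]
```

Pad ends are at tool z≈−38, flange top at −31 and cap from −42 to −38. I'll go 4.5 mm further and close.

Emit:
{"api": "apply_moves", "payload": {
  "motion": [
    [[0, 0, 1.5], [0, 0, 0], 28],
    [[0, 0, 1.5], [0, 0, 0], 28],
    [[0, 0, 1.5], [0, 0, 0], 28],
    [[0, 0, 0], [0, 0, 0], 22],
    [[0, 0, 0], [0, 0, 0], 18],
    [[0, 0, 0], [0, 0, 0], 14],
    [[0, 0, 0], [0, 0, 0], 8],
    [[0, 0, 0], [0, 0, 0], 0],
    [[0, 0, 0], [0, 0, 0], 0],
    [[0, 0, 0], [0, 0, 0], 0]
  ]
}}

```text
clock: 10.4
tcp_pos: [499.1, 330.5, 7.3]
ee_rot: [-180.0, 0.0, -98.5]
force: [-0.3, -0.9, 5.4]
opening: 0.123
```

Emit:
{"api": "apply_moves", "payload": {
  "motion": [
    [[0, 0, 0], [0, 0, 0], 0],
    [[0, 0, 0], [0, 0, 0], 0],
    [[0, 0, 0], [0, 0, 0], 0],
    [[0, 0, 0], [0, 0, 0], 0],
    [[0, 0, -1], [0, 0, 0], 0],
    [[0, 0, -1], [0, 0, 0], 0],
    [[0, 0, -1], [0, 0, 0], 0],
    [[0, 0, -1], [0, 0, 0], 0],
    [[0, 0, 0], [0, 0, 0], 0],
    [[0, 0, 0], [0, 0, 0], 0]
  ]
}}

```text
clock: 11.65
tcp_pos: [498.8, 330.3, 10.6]
ee_rot: [180.0, -0.0, -98.5]
force: [1.1, -0.7, -0.7]
opening: 0.119
```

```bash
python3 - <<'E'
from h import *
o=observe();print(o['tcp_pos'],o['force'],o['opening'])
s=snap("wrist","w5.png",(240,210,400,330),3)
sd=snap("side","s5.png",(205,140,265,185),5)
a=cv2.imread('pics/s5.png');b=cv2.imread('pics/w5.png')
c=np.zeros((360,780,3),np.uint8);c[:,:480]=b;c[:225,480:]=a;cv2.imwrite('pics/c5.png',c)
E
```

```text
[498.8 330.3  10.6] [ 1.1 -0.7 -0.7] 0.11909022661183856
```

View pics/c5.png

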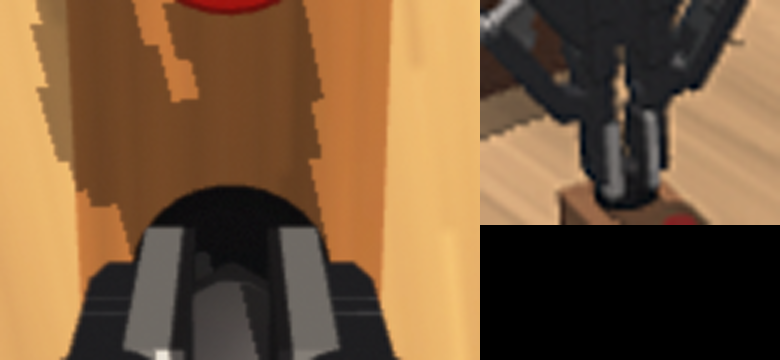

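The cap is held between the pads with the finger ends on the flange (+5 N when closing). Now I lift and carry it toward the guard, stopping short so the wrist camera can measure the hole.

Emit:
{"api": "apply_moves", "payload": {
  "motion": [
    [[0, 0, -10], [0, 0, 0], 0],
    [[0, 0, -20], [0, 0, 0], 0],
    [[0, 0, -25], [0, 0, 0], 0],
    [[0, 0, -25], [0, 0, 0], 0],
    [[0, 0, -20], [0, 0, 0], 0],
    [[20, -3, 0], [0, 0, 0], 0],
    [[30, -5, 0], [0, 0, 0], 0],
    [[30, -5, 0], [0, 0, 0], 0],
    [[35, -5, 0], [0, 0, 0], 0],
    [[35, -5, 0], [0, 0, 0], 0]
  ]
}}

```text
clock: 13.0
tcp_pos: [498.6, 176.4, 110.2]
ee_rot: [179.9, -0.0, -98.5]
force: [0.4, 0.8, -0.1]
opening: 0.12
```

Emit:
{"api": "apply_moves", "payload": {
  "motion": [
    [[35, -5, 0], [0, 0, 0], 0],
    [[35, -5, 0], [0, 0, 0], 0],
    [[30, -5, 0], [0, 0, 0], 0],
    [[25, -4, 0], [0, 0, 0], 0],
    [[20, -3, 0], [0, 0, 0], 0],
    [[13, -2, 0], [0, 0, 0], 0],
    [[0, 0, 0], [0, 0, 0], 0],
    [[0, 0, 0], [0, 0, 0], 0],
    [[0, 0, 0], [0, 0, 0], 0],
    [[0, 0, 0], [0, 0, 0], 0]
  ]
}}

```text
clock: 14.25
tcp_pos: [499.9, 19.2, 110.6]
ee_rot: [180.0, -0.0, -98.4]
force: [0.2, 0.2, -0.5]
opening: 0.12
```

```bash
python3 - <<'E'
from h import *
o=observe();print(o['tcp_pos'],o['ee_rot'],o['force'],o['opening'])
s=snap("wrist","w6.png")
for t in("guard_hole","rivet","rivet_tip","pin_top"): print(t,[(np.round(d['centre'],1),round(d['conf'],2),np.round(proj(s,d['centre']))) for d in pinpoint("wrist",t)[:2]])
P=cloud(s)
m=(P[...,2]<82)&(P[...,2]>60)&(np.hypot(P[...,0]-500,P[...,1]+42)<20)
n,l,st,c=cv2.connectedComponentsWithStats(m.astype(np.uint8))
for i in range(1,n):
    if st[i,4]>40: q=P[l==i];print(st[i],c[i],q.mean(0),q.min(0),q.max(0))
g=(np.hypot(P[...,0]-500,P[...,1]+42)<25)&(P[...,2]>82);print(np.median(P[g],0))
E
```

```text
[499.9  19.2 110.6] [180.   -0.  -98.4] [ 0.2  0.2 -0.5] 0.11995854838423635
guard_hole []
rivet [(array([502. ,  24.3, 142.4]), 0.72, array([311., 315.])), (array([365.6,  29.9,  -4.6]), 0.23, array([479., 214.]))]
rivet_tip [(array([496.7,  20.9, 119.6]), 0.57, array([321., 286.])), (array([501.8,  18.6, 154.4]), 0.46, array([309., 316.]))]
pin_top [(array([500.7,  19.7, 158.4]), 0.63, array([312., 323.]))]
[285 139  36  37 818] [303.5 155.2] [497.3 -41.5  76.1] [488.  -50.8  70.9] [508.2 -30.7  81.8]
[501.8 -44.3  84.1]
```

View pics/w6.png

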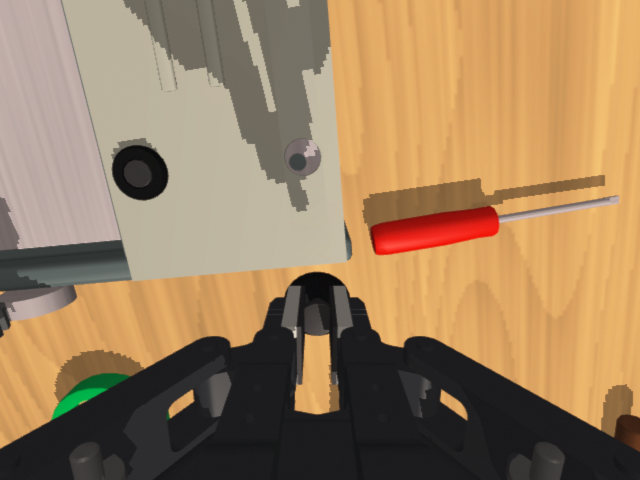

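The guard hole is at (303,156) and the darker strip hole is visible inside it near (297,162). I'll zoom and measure it.

```bash
python3 - <<'E'
from h import *
s=snap("wrist","w7.png",(270,125,340,180),10)
np.save('w7.npy',s['pixels']);
g=cv2.cvtColor(s['pixels'],cv2.COLOR_RGB2GRAY)
print(g[150:174:1,284:322:2])
P=cloud(s);print(np.nan_to_num(P[150:174:2,284:322:3,2]).round(0))
E
```

```text
[[110 100 113 112 110 109 108 107 109 112 115 124 182 181 185 179 134 119
  181]
 [110 107 113 113 110 108 108 107 109 112 123 132 183 182 185 142 114 114
  174]
 [107 108 113 113 110 109 107 106 108 111 172 183 183 181 184 174 113 113
  156]
 [101 109 112 112 110 107 105 103 106 111 178 188 184 181 184 179 113 113
  152]
 [ 97 110 113 112 109  93  77  77  88 108 174 188 184 181 184 177 112 112
  137]
 [ 94 111 113 112  97  71  68  68  70  94 131 188 184 181 180 171 112 113
  126]
 [ 94 110 113 109  75  66  67  67  67  74 119 182 178 174 134 120 111 112
  121]
 [ 94 110 112  95  67  66  66  66  67  68  97 125 122 119 113 111 112 112
  114]
 [ 95 110 110  80  66  66  66  67  67  67  78 111 112 109 111 112 112 112
  113]
 [ 96 110 109  72  67  66  66  67  67  66  69 109 113 109 111 111 112 112
  115]
 [ 97 108 107  69  66  66  66  66  66  66  68 103 113 109 111 112 111 113
  118]
 [106 108 104  68  65  66  66  66  66  66  67  98 112 109 110 112 111 113
  114]
 [107 108 103  67  66  66  66  66  66  67  66  91 112 109 110 110 111 113
  127]
 [109 106 104  68  66  66  65  66  66  66  66  
[... 805 characters left out ...]
109 113 113 109 114 174 183 183
  184]]
[[84. 76. 75. 76. 76. 75. 76. 75. 76. 77. 76. 76. 84.]
 [84. 76. 75. 75. 76. 75. 76. 76. 75. 76. 76. 76. 85.]
 [84. 75. 76. 76.  6. 75. 78. 75. 75. 77. 77. 78. 84.]
 [83. 76. 77.  5.  5.  5.  5. 76. 76. 77. 76. 76. 76.]
 [83. 76. 72.  4.  4.  5.  6. 77. 75. 78. 76. 76. 77.]
 [85.  0.  5.  6.  5.  6.  5.  6. 77. 76. 75. 77. 78.]
 [83. 77.  4.  5.  5.  5.  4.  5. 76. 74. 76. 75. 84.]
 [85. 77.  4.  5.  6.  5.  6.  5. 75. 75. 76. 75. 84.]
 [86. 76. 72.  5.  4.  4.  6.  6. 76. 76. 76. 76. 83.]
 [84. 83. 75.  6.  7.  6.  6. 76. 75. 77. 76. 84. 84.]
 [84. 84. 81. 74.  4.  6.  0. 75. 75. 77. 76. 84. 84.]
 [84. 84. 84. 77. 77. 75. 75. 76. 76. 77. 84. 84. 85.]]
```

View pics/w7.png

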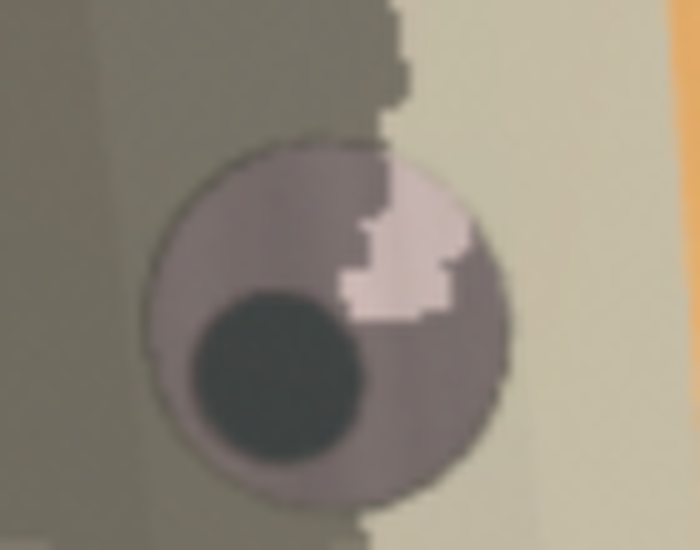

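```bash
python3 - <<'E'
from h import *
np.set_printoptions(precision=2,suppress=True)
o=observe();print(o['tcp_pos'],o['ee_rot'])
s=snap("wrist")
g=cv2.cvtColor(s['pixels'],cv2.COLOR_RGB2GRAY)
W=np.linalg.inv(s['W'])
Tw=s['W']@np.linalg.inv(s['tool_from_camera']); inv=np.linalg.inv(Tw)
def tool(p): return (inv@np.append(p,1))[:3]
m=(g[145:180,280:320]<88).astype(np.uint8);n,l,st,c=cv2.connectedComponentsWithStats(m);i=1+st[1:,4].argmax();print(st[i],c[i]+[280,145])
u,v=c[i]+[280,145]
h=onplane(s,u,v,77);print('strip hole',h,tool(h))
gh=onplane(s,302.3,157.0,85);print('guard hole',gh,tool(gh))
# flange in hand
T=np.array(s['tool_from_camera']);z=s['range_z'];K=np.array(s['intrinsics']);vv,uu=np.mgrid[:480,:640]
P=np.stack([(uu-K[0,2])/K[0,0]*z,(vv-K[1,2])/K[1,1]*z,z],-1)@T[:3,:3].T+T[:3,3]
for r in range(266,330,4): print(r,P[r,308:326:4].round(1).tolist())
f=(P[...,2]>-40)&(P[...,2]<-28)&(np.hypot(P[...,0],P[...,1])<20)
q=P[f];print(len(q),q.min(0),q.max(0))
E
```

```text
[499.87  18.82 110.67] [180.     0.   -98.49]
[  9   9  17  18 234] [297.26 162.33]
strip hole [501.34 -38.51  77.  ] [56.49 -9.92 33.67]
guard hole [497.65 -41.4   85.  ] [59.89 -6.7  25.67]
266 [[-34.4, -6.2, 110.8], [-34.7, -2.8, 111.4], [-34.2, 0.6, 110.2], [-34.4, 3.9, 110.8], [-34.7, 7.3, 111.4]]
270 [[-38.2, -6.2, 111.2], [-38.1, -2.8, 110.9], [-38.3, 0.5, 111.6], [-38.3, 3.9, 111.6], [-38.6, 7.3, 112.3]]
274 [[13.3, -2.6, -30.3], [14.2, -0.9, -32.4], [14.6, 0.9, -33.5], [14.5, 2.6, -33.3], [14.0, 4.3, -31.9]]
278 [[13.0, -2.5, -34.1], [13.4, -0.8, -35.0], [13.1, 0.9, -34.3], [13.0, 2.6, -34.2], [13.1, 4.2, -34.4]]
282 [[11.7, -2.5, -35.3], [11.6, -0.8, -35.2], [11.6, 0.9, -35.0], [11.6, 2.5, -35.0], [11.7, 4.2, -35.3]]
286 [[9.5, -2.6, -34.4], [9.7, -0.8, -34.9], [9.4, 0.9, -34.2], [9.6, 2.6, -34.6], [9.3, 4.3, -34.1]]
290 [[7.6, -2.6, -34.3], [7.4, -0.9, -34.0], [7.9, 0.9, -35.1], [7.7, 2.6, -34.5], [8.1, 4.2, -35.4]]
294 [[3.9, -2.7, -30.3], [4.5, -0.9, -31.7], [3.7, 0.8, -29.8], [4.2, 2.6, -30.9], [3.9, 4.4, -30.3]]
298 [[2.1, -2.7, -30.6], [2.2, -0.9, -30.8], [3.0, 0.8, -32.4], [2.5, 2.6, -31.4], [2.3, 4.4, -31.0]]
302 [[5.5, -2.4, -41.6], [6.2, -0.8, -43.2], [6.9, 0.9, -44.6], [6.8, 2.5, -44.5], [6.2, 4.1, -43.1]]
306 [[5.7, -2.3, -45.8], [6.0, -0.7, -46.4], [6.2, 0.9, -46.8], [5.2, 2.5, -44.8], [6.1, 4.0, -46.4]]
310 [[3.9, -2.3, -45.7], [3.6, -0.7, -45.1], [3.6, 0.9, -45.1], [3.2, 2.5, -44.2], [3.9, 4.1, -45.6]]
314 [[2.2, -2.3, -45.7], [2.7, -0.7, -46.7], [2.0, 0.9, -45.4], [2.3, 2.5, -46.0], [2.4, 4.1, -46.1]]
318 [[0.3, -2.4, -45.5], [0.3, -0.8, -45.5], [-0.5, 0.9, -44.0], [0.2, 2.5, -45.3], [0.5, 4.1, -45.9]]
322 [[-1.5, -2.4, -45.6], [-1.6, -0.8, -45.4], [-1.2, 0.9, -46.0], [-1.3, 2.5, -45.9], [-1.5, 4.1, -45.6]]
326 [[-3.6, -2.4, -45.1], [-3.2, -0.8, -45.8], [-3.6, 0.9, -45.1], [-3.0, 2.5, -46.0], [-2.9, 4.1, -46.2]]
1005 [-14.08 -13.04 -39.99] [ 14.75  15.29 -29.15]
```

Measured in the wrist frame: rivet axis at tool (−0.1,1.05), flange level, pin up (cap 11 mm over flange); strip hole at (56.5,−9.9), about (3.7,2.9) mm off the guard hole. I'll move over it and lower to just inside the guard.

Emit:
{"api": "apply_moves", "payload": {
  "motion": [
    [[12, -2, 0], [0, 0, 0], 0],
    [[15, -3, 0], [0, 0, 0], 0],
    [[15, -3, 0], [0, 0, 0], 0],
    [[10, -2, 0], [0, 0, 0], 0],
    [[4.6, -1, 0], [0, 0, 0], 0],
    [[0, 0, 6], [0, 0, 0], 0],
    [[0, 0, 8], [0, 0, 0], 0],
    [[0, 0, 6], [0, 0, 0], 0],
    [[0, 0, 0], [0, 0, 0], 0],
    [[0, 0, 0], [0, 0, 0], 0]
  ]
}}

```text
clock: 15.85
tcp_pos: [502.5, -38.7, 90.8]
ee_rot: [-180.0, -0.0, -98.5]
force: [0.3, -0.5, -0.2]
opening: 0.119
```

```bash
python3 - <<'E'
from h import *
np.set_printoptions(precision=2,suppress=True)
o=observe();print(o['tcp_pos'],o['ee_rot'],o['force'])
s=snap("wrist","w8.png",(260,200,380,290),6)
Tw=s['W']@np.linalg.inv(s['tool_from_camera']);
# predicted strip hole target world (TCP + rivet offset)
print((Tw@[-0.1,1.05,0,1])[:3])
for p in ([501.34,-38.51,77],[497.65,-41.4,85]): print((proj(s,p)-[260,200]+.5)*6)
E
```

```text
[502.55 -38.73  90.82] [-179.99   -0.    -98.47] [ 0.32 -0.53 -0.23]
[501.53 -38.48  90.82]
[344.07 408.87]
[380.09 404.2 ]
```

View pics/w8.png

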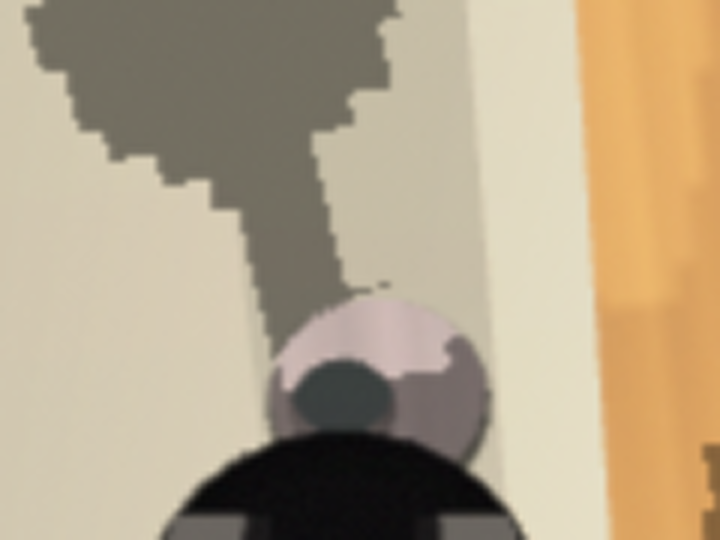

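The strip hole is centred at crop (344,408) as predicted, and the flange centre (342) lines up with it. I'll lower slowly past strip level.

Emit:
{"api": "apply_moves", "payload": {
  "motion": [
    [[0, 0, 4], [0, 0, 0], 0],
    [[0, 0, 5], [0, 0, 0], 0],
    [[0, 0, 4], [0, 0, 0], 0],
    [[0, 0, 2], [0, 0, 0], 0],
    [[0, 0, 1], [0, 0, 0], 0],
    [[0, 0, 1], [0, 0, 0], 0],
    [[0, 0, 0.7], [0, 0, 0], 0],
    [[0, 0, 0.7], [0, 0, 0], 0],
    [[0, 0, 0.6], [0, 0, 0], 0],
    [[0, 0, 0], [0, 0, 0], 0]
  ]
}}

```text
clock: 17.15
tcp_pos: [502.4, -38.9, 71.7]
ee_rot: [180.0, -0.0, -98.5]
force: [1.1, 0.3, 0.0]
opening: 0.12
```

Emit:
{"api": "apply_moves", "payload": {
  "motion": [
    [[0, 0, 0.5], [0, 0, 0], 0],
    [[0, 0, 0.5], [0, 0, 0], 0],
    [[0, 0, 0.5], [0, 0, 0], 0],
    [[0, 0, 0.5], [0, 0, 0], 0],
    [[0, 0, 0.5], [0, 0, 0], 0],
    [[0, 0, 0.5], [0, 0, 0], 0],
    [[0, 0, 0], [0, 0, 0], 0],
    [[0, 0, 0], [0, 0, 0], 0],
    [[0, 0, 0], [0, 0, 0], 0],
    [[0, 0, 0], [0, 0, 0], 0]
  ]
}}

```text
clock: 18.4
tcp_pos: [502.4, -38.9, 68.7]
ee_rot: [-180.0, 0.0, -98.5]
force: [-0.1, 0.5, -0.2]
opening: 0.121
```

There's no force 4 mm below the strip's top, so the foot is in the hole. I'll continue toward the guard.

Emit:
{"api": "apply_moves", "payload": {
  "motion": [
    [[0, 0, 1], [0, 0, 0], 0],
    [[0, 0, 1.5], [0, 0, 0], 0],
    [[0, 0, 1.5], [0, 0, 0], 0],
    [[0, 0, 1.5], [0, 0, 0], 0],
    [[0, 0, 1.5], [0, 0, 0], 0],
    [[0, 0, 1.5], [0, 0, 0], 0],
    [[0, 0, 1.5], [0, 0, 0], 0],
    [[0, 0, 1], [0, 0, 0], 0],
    [[0, 0, 1], [0, 0, 0], 0],
    [[0, 0, 0], [0, 0, 0], 0]
  ]
}}

```text
clock: 19.65
tcp_pos: [502.3, -38.9, 56.6]
ee_rot: [180.0, -0.0, -98.5]
force: [-0.0, 0.4, -0.8]
opening: 0.124
```

Emit:
{"api": "apply_moves", "payload": {
  "motion": [
    [[0, 0, 0.4], [0, 0, 0], 0],
    [[0, 0, 0.4], [0, 0, 0], 0],
    [[0, 0, 0.4], [0, 0, 0], 0],
    [[0, 0, 0.4], [0, 0, 0], 0],
    [[0, 0, 0.2], [0, 0, 0], 0],
    [[0, 0, 0], [0, 0, 0], 0],
    [[0, 0, 0], [0, 0, 0], 0],
    [[0, 0, 0], [0, 0, 0], 0],
    [[0, 0, 0], [0, 0, 0], 0],
    [[0, 0, 0], [0, 0, 0], 0]
  ]
}}

```text
clock: 20.9
tcp_pos: [502.4, -38.8, 54.9]
ee_rot: [-180.0, 0.0, -98.5]
force: [-0.3, -0.2, -0.4]
opening: 0.118
```

Emit:
{"api": "apply_moves", "payload": {
  "motion": [
    [[0, 0, 0.4], [0, 0, 0], 0],
    [[0, 0, 0.3], [0, 0, 0], 0],
    [[0, 0, 0.3], [0, 0, 0], 0],
    [[0, 0, 0], [0, 0, 0], 0],
    [[0, 0, 0], [0, 0, 0], 0],
    [[0, 0, 0], [0, 0, 0], 0],
    [[0, 0, 0], [0, 0, 0], 0],
    [[0, 0, 0], [0, 0, 0], 0],
    [[0, 0, 0], [0, 0, 0], 0],
    [[0, 0, 0], [0, 0, 0], 0]
  ]
}}

```text
clock: 22.15
tcp_pos: [502.4, -38.9, 53.9]
ee_rot: [-180.0, 0.0, -98.5]
force: [-1.0, -0.2, 1.5]
opening: 0.117
```

Emit:
{"api": "apply_moves", "payload": {
  "motion": [
    [[0, 0, 0.3], [0, 0, 0], 0],
    [[0, 0, 0.3], [0, 0, 0], 0],
    [[0, 0, 0], [0, 0, 0], 0],
    [[0, 0, 0], [0, 0, 0], 0],
    [[0, 0, 0], [0, 0, 0], 0],
    [[0, 0, 0], [0, 0, 0], 0],
    [[0, 0, 0], [0, 0, 0], 0],
    [[0, 0, 0], [0, 0, 0], 0],
    [[0, 0, 0], [0, 0, 0], 0],
    [[0, 0, 0], [0, 0, 0], 0]
  ]
}}

```text
clock: 23.4
tcp_pos: [502.4, -38.9, 53.4]
ee_rot: [-180.0, -0.0, -98.5]
force: [-1.4, 0.8, 5.2]
opening: 0.12
```

Contact with the guard is +5 N and rising with depth, so the flange is on the guard. I'll release and rise.

Emit:
{"api": "apply_moves", "payload": {
  "motion": [
    [[0, 0, 0], [0, 0, 0], 8],
    [[0, 0, 0], [0, 0, 0], 16],
    [[0, 0, 0], [0, 0, 0], 24],
    [[0, 0, 0], [0, 0, 0], 30],
    [[0, 0, 0], [0, 0, 0], 30],
    [[0, 0, -2], [0, 0, 0], 30],
    [[0, 0, -5], [0, 0, 0], 30],
    [[0, 0, -6], [0, 0, 0], 30],
    [[0, 0, -6], [0, 0, 0], 30],
    [[0, 0, -6], [0, 0, 0], 30]
  ]
}}

```text
clock: 24.65
tcp_pos: [502.5, -38.8, 78.8]
ee_rot: [-180.0, 0.0, -98.5]
force: [-0.5, 0.3, -0.7]
opening: 0.298
```

```bash
python3 - <<'E'
from h import *
o=observe();print(o['tcp_pos'],o['force'],o['opening'])
s=snap("wrist","w9.png",(240,200,400,320),3)
P=cloud(s)
for lo,hi in((86,94),(96,106)):
    f=(P[...,2]>lo)&(P[...,2]<hi)&(np.hypot(P[...,0]-501,P[...,1]+38.5)<17);q=P[f];print(len(q),q.mean(0),q.min(0),q.max(0))
sd=snap("side","s9.png",(317,209,377,254),5)
a=cv2.imread('pics/s9.png');b=cv2.imread('pics/w9.png')
c=np.zeros((360,780,3),np.uint8);c[:,:480]=b;c[:225,480:]=a;cv2.imwrite('pics/c9.png',c)
E
```

```text
[502.5 -38.8  78.8] [-0.5  0.3 -0.7] 0.29823540791803455
1565 [500.8 -41.6  88.7] [486.3 -53.4  86. ] [516.6 -23.6  90.7]
773 [501.1 -38.9  99.7] [493.9 -45.7  96. ] [508.5 -30.8 101.6]
```

View pics/c9.png

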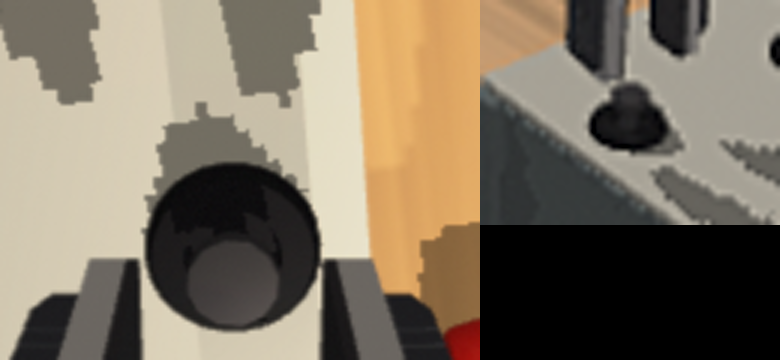

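The rivet is seated flat with its cap still raised: flange centred at crop (233,247), cap at (233,283). I'll shut the fingers above the cap and come down to it.

Emit:
{"api": "apply_moves", "payload": {
  "motion": [
    [[0, 0, 0], [0, 0, 0], 20],
    [[0, 0, 0], [0, 0, 0], 10],
    [[0, 0, 0], [0, 0, 0], 0],
    [[0, 0, 0], [0, 0, 0], 0],
    [[0, 0, 3], [0, 0, 0], 0],
    [[0, 0, 3], [0, 0, 0], 0],
    [[0, 0, 3], [0, 0, 0], 0],
    [[0, 0, 3], [0, 0, 0], 0],
    [[0, 0, 1], [0, 0, 0], 0],
    [[0, 0, 0], [0, 0, 0], 0]
  ]
}}

```text
clock: 26.0
tcp_pos: [502.4, -38.9, 65.2]
ee_rot: [180.0, -0.0, -98.5]
force: [-0.2, 0.4, -0.3]
opening: -0.002
```

Emit:
{"api": "apply_moves", "payload": {
  "motion": [
    [[0, 0, 0.5], [0, 0, 0], 0],
    [[0, 0, 0.5], [0, 0, 0], 0],
    [[0, 0, 0.5], [0, 0, 0], 0],
    [[0, 0, 0.5], [0, 0, 0], 0],
    [[0, 0, 0.5], [0, 0, 0], 0],
    [[0, 0, 0.5], [0, 0, 0], 0],
    [[0, 0, 0.5], [0, 0, 0], 0],
    [[0, 0, 0.5], [0, 0, 0], 0],
    [[0, 0, 0], [0, 0, 0], 0],
    [[0, 0, 0], [0, 0, 0], 0]
  ]
}}

```text
clock: 27.25
tcp_pos: [502.7, -38.9, 62.7]
ee_rot: [-179.9, -0.0, -98.5]
force: [-3.9, 1.2, 11.5]
opening: 0.001
```

Contact at about 11.5 N, where the pin's friction should be. Pushing on.

Emit:
{"api": "apply_moves", "payload": {
  "motion": [
    [[0, 0, 0.7], [0, 0, 0], 0],
    [[0, 0, 0.7], [0, 0, 0], 0],
    [[0, 0, 0.7], [0, 0, 0], 0],
    [[0, 0, 0.7], [0, 0, 0], 0],
    [[0, 0, 0.7], [0, 0, 0], 0],
    [[0, 0, 0.7], [0, 0, 0], 0],
    [[0, 0, 0.7], [0, 0, 0], 0],
    [[0, 0, 0.6], [0, 0, 0], 0],
    [[0, 0, 0], [0, 0, 0], 0],
    [[0, 0, 0], [0, 0, 0], 0]
  ]
}}

```text
clock: 28.5
tcp_pos: [502.7, -38.9, 57.2]
ee_rot: [-179.9, -0.0, -98.5]
force: [-4.4, 2.1, 11.7]
opening: 0.001
```

Emit:
{"api": "apply_moves", "payload": {
  "motion": [
    [[0, 0, 0.5], [0, 0, 0], 0],
    [[0, 0, 0.5], [0, 0, 0], 0],
    [[0, 0, 0.5], [0, 0, 0], 0],
    [[0, 0, 0.5], [0, 0, 0], 0],
    [[0, 0, 0.5], [0, 0, 0], 0],
    [[0, 0, 0.5], [0, 0, 0], 0],
    [[0, 0, 0], [0, 0, 0], 0],
    [[0, 0, 0], [0, 0, 0], 0],
    [[0, 0, 0], [0, 0, 0], 0],
    [[0, 0, 0], [0, 0, 0], 0]
  ]
}}

```text
clock: 29.75
tcp_pos: [502.7, -38.9, 54.2]
ee_rot: [-179.9, -0.0, -98.5]
force: [-4.2, 0.8, 11.6]
opening: 0.001
```

Emit:
{"api": "apply_moves", "payload": {
  "motion": [
    [[0, 0, 0.4], [0, 0, 0], 0],
    [[0, 0, 0.3], [0, 0, 0], 0],
    [[0, 0, 0.3], [0, 0, 0], 0],
    [[0, 0, 0], [0, 0, 0], 0],
    [[0, 0, 0], [0, 0, 0], 0],
    [[0, 0, 0], [0, 0, 0], 0],
    [[0, 0, 0], [0, 0, 0], 0],
    [[0, 0, 0], [0, 0, 0], 0],
    [[0, 0, 0], [0, 0, 0], 0],
    [[0, 0, 0], [0, 0, 0], 0]
  ]
}}

```text
clock: 31.0
tcp_pos: [502.6, -38.9, 53.2]
ee_rot: [-179.9, -0.0, -98.5]
force: [-4.3, 2.1, 10.7]
opening: 0.001
```

Emit:
{"api": "apply_moves", "payload": {
  "motion": [
    [[0, 0, 0.4], [0, 0, 0], 0],
    [[0, 0, 0.4], [0, 0, 0], 0],
    [[0, 0, 0.2], [0, 0, 0], 0],
    [[0, 0, 0], [0, 0, 0], 0],
    [[0, 0, 0], [0, 0, 0], 0],
    [[0, 0, 0], [0, 0, 0], 0],
    [[0, 0, 0], [0, 0, 0], 0],
    [[0, 0, 0], [0, 0, 0], 0],
    [[0, 0, 0], [0, 0, 0], 0],
    [[0, 0, 0], [0, 0, 0], 0]
  ]
}}

```text
clock: 32.25
tcp_pos: [502.6, -38.9, 52.2]
ee_rot: [-179.9, -0.0, -98.5]
force: [-4.7, 1.1, 11.7]
opening: 0.002
```

Emit:
{"api": "apply_moves", "payload": {
  "motion": [
    [[0, 0, 0.4], [0, 0, 0], 0],
    [[0, 0, 0.3], [0, 0, 0], 0],
    [[0, 0, 0], [0, 0, 0], 0],
    [[0, 0, 0], [0, 0, 0], 0],
    [[0, 0, 0], [0, 0, 0], 0],
    [[0, 0, 0], [0, 0, 0], 0],
    [[0, 0, 0], [0, 0, 0], 0],
    [[0, 0, 0], [0, 0, 0], 0],
    [[0, 0, 0], [0, 0, 0], 0],
    [[0, 0, 0], [0, 0, 0], 0]
  ]
}}

```text
clock: 33.5
tcp_pos: [502.7, -38.9, 51.6]
ee_rot: [-179.9, -0.0, -98.5]
force: [-5.1, 2.9, 12.5]
opening: -0.003
```

Emit:
{"api": "apply_moves", "payload": {
  "motion": [
    [[0, 0, 0.3], [0, 0, 0], 0],
    [[0, 0, 0.3], [0, 0, 0], 0],
    [[0, 0, 0], [0, 0, 0], 0],
    [[0, 0, 0], [0, 0, 0], 0],
    [[0, 0, 0], [0, 0, 0], 0],
    [[0, 0, 0], [0, 0, 0], 0],
    [[0, 0, 0], [0, 0, 0], 0],
    [[0, 0, 0], [0, 0, 0], 0],
    [[0, 0, 0], [0, 0, 0], 0],
    [[0, 0, 0], [0, 0, 0], 0]
  ]
}}

```text
clock: 34.75
tcp_pos: [502.7, -38.9, 51.3]
ee_rot: [-179.9, -0.0, -98.5]
force: [-5.1, 2.0, 14.4]
opening: -0.001
```

The force is now rising past 12 N, so the pin is at its stop. One small confirming step, then retreat.

Emit:
{"api": "apply_moves", "payload": {
  "motion": [
    [[0, 0, 0.4], [0, 0, 0], 0],
    [[0, 0, 0], [0, 0, 0], 0],
    [[0, 0, 0], [0, 0, 0], 0],
    [[0, 0, 0], [0, 0, 0], 0],
    [[0, 0, 0], [0, 0, 0], 0],
    [[0, 0, 0], [0, 0, 0], 0],
    [[0, 0, 0], [0, 0, 0], 0],
    [[0, 0, 0], [0, 0, 0], 0],
    [[0, 0, 0], [0, 0, 0], 0],
    [[0, 0, 0], [0, 0, 0], 0]
  ]
}}

```text
clock: 36.0
tcp_pos: [502.7, -38.9, 51.1]
ee_rot: [-179.9, -0.0, -98.5]
force: [-7.2, 2.8, 15.9]
opening: 0.001
```

Emit:
{"api": "apply_moves", "payload": {
  "motion": [
    [[0, 0, -0.5], [0, 0, 0], 0],
    [[0, 0, -1], [0, 0, 0], 0],
    [[0, 0, -3], [0, 0, 0], 0],
    [[0, 0, -8], [0, 0, 0], 0],
    [[0, 0, -12], [0, 0, 0], 0],
    [[0, 0, -15], [0, 0, 0], 0],
    [[0, 0, -15], [0, 0, 0], 0],
    [[0, 0, -10], [0, 0, 0], 0],
    [[0, 0, 0], [0, 0, 0], 0],
    [[0, 0, 0], [0, 0, 0], 0]
  ]
}}

```text
clock: 37.25
tcp_pos: [502.0, -38.8, 113.1]
ee_rot: [179.9, -0.0, -98.5]
force: [-0.7, 0.1, -0.5]
opening: 0.003
```

```bash
python3 - <<'E'
from h import *
o=observe();print(o['tcp_pos'],o['force'],o['opening'])
s=snap("wrist","w10.png",(220,150,420,300),3)
P=cloud(s);d=np.hypot(P[...,0]-501,P[...,1]+38.5)
for a,b in((0,6),(9,14),(18,30)):
    q=P[(d>=a)&(d<b)&(P[...,2]<110)];print(len(q),np.median(q,0))
q=P[(d<18)&(P[...,2]>87)&(P[...,2]<94)];print(q.min(0),q.max(0))
E
```

```text
[502.  -38.8 113.1] [-0.7  0.1 -0.5] 0.0031328630443400885
311 [501.  -38.6  89.1]
1003 [501.  -39.7  89. ]
3609 [504.6 -48.2  84. ]
[486.5 -53.4  87. ] [515.8 -23.8  91.1]
```

```bash
python3 -c "
from h import *
print(arm.close_job())"
```

```text
the job is handed in; nothing more can be done
None
```

The black rivet is in the guard's open hole with its pin pushed flush, and the job is handed in at about 37 s. The hand-in gives no verdict, so what follows is from my own checks.

- **Grasp:** my first attempt closed above the cap. The real finger ends sit about 35 mm short of the reported TCP, which a side picture confirmed. I then went lower and took the rivet by its cap, with the finger ends resting on the flange.
- **Seating:** the wrist camera showed the strip hole about 3.7 mm (x) and 2.9 mm (y) off the guard hole. I aimed at it directly, and the foot went in without touching the strip. The flange met the guard at about 5 N. After release the picture and depth data showed the rivet flat with its pin still up.
- **Locking:** with the fingers shut, the pin slid at about 11–12 N. The upward force then rose to about 16 N at the stop, well under the 30 N limit.
- **Last checks:**
  - Cap centre read 89.1 mm and the flange ring 89.0 mm, so the pin is flush within measuring error.
  - The guard read 84 mm, so the flange lies flat.
  - The rivet is about 4.5 mm from the guard hole's centre, against a limit of 7 mm.
  - The arm was well clear, with the force reading near zero.
- **Not checked:** the final close-up picture could not be viewed because the 12-picture limit was reached, so the final state rests on depth and force readings. I also took no final look at the other objects; the arm felt no contact with any of them on the way.

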